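# Slide the serving slate out over the edge of the block

### The job

The dark slate serving slab lies flat on the wooden butcher block, where nobody can get their fingers under it. Push it with the fingertips, without picking it up, straight out over the block's front edge (the long edge on the robot's side) until the white chalk line drawn on it lies right along that edge, then take the fingers away. Leave the ramekin and the salt shaker beside the block where they are.

Things in the scene. Friction and masses are not known exactly. Their poses are not given: they have to be found in the camera images.
- slate: Dark grey slate slab, loose, flat on the block: 120 mm (its x) by 180 mm (its y) by 8 mm thick, about 0.45 kg. Origin: centre of its underside. Its -x side is the front side, that ends up overhanging; z points up. White chalk line 5 mm wide, along y, on the top face, 35 mm from the front side. At the start the slab lies wholly on the block, turned up to 0.25 rad either way from square.
- slate_line (a point): Middle of the chalk line on the slate's top face; in the slate's frame at x = -25 mm, y = 0, z = +8 mm; axes as the slate's.
- block: Light wooden butcher block on rubber feet, does not move: 180 mm (its x) by 300 mm (its y), flat top 40 mm above the worktop (z = 0.040 in the world). Origin: centre of its underside, on the worktop. Its -x side is the front, towards the robot; z points up.
- block_edge (a point): Middle of the block's front upper edge; in the block's frame at x = -90 mm, y = 0, z = +40 mm; axes as the block's (x points from the edge back across the block, y along the edge).
- ramekin: White fluted ramekin with green filling, diameter 82 mm, 42 mm high, loose, on the worktop beside one end of the block. Origin: centre of its underside. To be left alone.
- shaker: Grey salt shaker, diameter 44 mm, 90 mm high, loose, on the worktop beside the other end of the block. Origin: centre of its underside. To be left alone.

How it is judged:
By the outcome, as a careful person would: the job done as asked, in the order asked, and still so for the second after the job is handed in, with the robot touching nothing.
It also fails if it takes over 38 s, if anything falls off the work surface, if the arm or the gripper's body presses on something with over 40 N, if the wrist force passes 120 N, or if a joint passes its speed limit or range.

### The arm

A 6-joint arm with a two-finger parallel gripper is mounted at the origin on a cart in front of the work surface, level with it; the furniture and walls round the work are solid. World frame = base frame: x ahead of the robot, y to its left, z up, the work surface at z = 0. Lengths are in m, angles in rad, forces in N, time in s.
With the tool pointing down it reaches from about 0.275 to 0.875 m from the base axis. Payload 12.5 kg.
Tool frame: the origin (TCP) lies at the very end of the fingers, on their centre line; the grasp point (between the pads) lies ctrl.grip_point_offset behind it (ctrl.grip_point_offset is the distance from the TCP to the grasp point, in m); z points along the fingers, y is the direction in which the jaws open and shut (so a half turn about z gives the same grasp; the last joint's range is limited). The gripper opens to 85 mm and grips with 20 to 120 N. Pads are 22 mm wide; open, the fingers measure 114 mm over their backs; the gripper's body (76 mm by 85 mm) begins 54 mm behind the grasp point. The pads swing forward as they close: fully open they stand 13 mm farther back than shut.
Start: joints at [-1.328, 0.351, 1.652, -0, 1.139, -0.085], TCP at [0.177, -0.521, 0.231] pointing down, gripper open.
Joint ranges: [-2.75, 2.75], [-0.79, 2.1], [0.01, 2.65], [-1.57, 4.71], [0.07, 3.14], [-2.87, 2.87]. Speed limits (rad/s): [2.22, 2.22, 2.79, 3.14, 3.14, 3.14].

### API

Orientations are given as a 3x3 rotation matrix whose columns are the frame's x, y, z axes.
In Python, from station import ctrl gives the robot as it stands. The module is installed in compiled form; this text tells all that it offers.
- The arm moves only by the tool servo_tool, never from a script. Its argument "motion" is text: rows parted by semicolons, each of 5 numbers parted by spaces: the finger opening in mm, from 0 to 85.4, then the shift along the tool's x, y, z in mm, then the turn about the tool's z in rad. In form: claw x y z turn; .... A call has 1 to 5 rows; each row is the pose to reach, as a shift and turn from the pose commanded when the call began, along the tool's axes at that moment; what a row does not reach only later rows make up. A row lasts 1/12 s, in which the tool goes at most 41.7 mm and 7.16 degrees, less where a joint would pass 70% of its speed; a pose out of reach is approached as far as the arm can. A call with a gripper value outside its range is refused whole. The fingers move at their own pace and stop on an object; the grip force is fixed at half the most. Time passes only in rows, so rows that repeat a pose let the fingers close. It gives the time, the measured TCP pose, the force and the opening at its end, in the units of the state.
- ctrl.state(): the state, without advancing time (a new reading comes with each control period).
- ctrl.get_image(name): name is "scene" or "top" or "wrist"; returns (picture, depth): 480x640x3 uint8, red, green, blue; 480x640 float32, m along the optical axis (not along the pixel's ray), 0 where there is no reading.
- ctrl.calibration(name): a dict with "K" (3x3 intrinsics, pixels), "k1" (the pictures are not rectified: a ray, as slopes to the right and down, at radius r is drawn at 1 + k1 r^2 times it, then the intrinsics apply), "R" (3x3) and "t" (3): a world point X has camera coordinates R X + t. Camera axes: x right, y down, z forward; pixel columns grow to the right and rows downward; lengths in m; the calibration is good to about 2 mm. A picture is of the moment at which its call begins: read the wrist's pose just before it. calibration takes no time and is no camera call; for the wrist camera it gives the pose at the moment of the call.
- ctrl.close_job(): hands the job in, once; it reports no verdict.
The state is a dict: "time": time; "qpos": joint angles; "joint_vel": joint speeds; "tau": joint torques, N m; "tool_pos": TCP position; "eef_rot": TCP orientation; "ft_force": force on the tool from outside, world axes, zero at the start; "moment": the same for the moment, N m; "finger_gap": opening from 0.0 (shut) to 1.0 (fully open).
Only numpy, scipy, OpenCV 4.12 (cv2) and the standard library are available. Lean on these libraries where they do the work, as an engineer would, in place of code of your own. Each camera call takes 0.05 s, during which the arm holds its last target.

## Working session

There is one attempt and no reset: what is moved stays moved. The work goes in short steps, Python scripts to look and compute and a tool call to move; the robot and the scene stay as the last step left them, time stands still between calls to the robot, and variables do not carry over. Pictures are saved under pics/ and viewed, and the job is handed in when it is done.

Besides the shell and the picture viewer there is one more tool, called after ">>>" as name(argument=value, ...), one argument or row to a line, values as JSON. servo_tool: Moves the arm, as the interface text tells. Its arguments: {"type":"object","properties":{"motion":{"type":"string"}},"required":["motion"]}

```bash
mkdir -p pics; cat > h.py <<'E'
import numpy as np, cv2
from station import ctrl
def px2w(name,u,v,z,cal=None):
    c=cal or ctrl.calibration(name)
    K=np.array(c["K"]);R=np.array(c["R"]);t=np.array(c["t"])
    p=cv2.undistortPoints(np.array([[[u,v]]],float),K,np.array([c["k1"],0,0,0],float))[0,0] 
    d=R.T@np.array([p[0],p[1],1]);o=-R.T@t
    return o+d*(z-o[2])/d[2]
def w2px(name,X,cal=None):
    c=cal or ctrl.calibration(name)
    r,_=cv2.Rodrigues(np.array(c["R"]))
    return cv2.projectPoints(np.array(X,float).reshape(-1,1,3),r,np.array(c["t"],float),np.array(c["K"]),np.array([c["k1"],0,0,0],float))[0][:,0]
E
python3 - <<'E'
from h import *
for n in ("top","scene"):
    im,d=ctrl.get_image(n); cv2.imwrite(f"pics/{n}0.png",im[...,::-1]); np.save(f"pics/{n}0d.npy",d)
s=ctrl.state(); print({k:np.round(v,3).tolist() for k,v in s.items()}, ctrl.grip_point_offset)
E
```

```text
{'time': 0.1, 'qpos': [-1.328, 0.351, 1.652, 0.0, 1.139, -0.085], 'joint_vel': [-0.001, -0.0, -0.002, -0.001, -0.001, -0.0], 'tau': [0.001, -50.683, -29.188, -0.0, 0.003, -0.0], 'tool_pos': [0.177, -0.52, 0.231], 'eef_rot': [[0.947, 0.322, -0.0], [0.322, -0.947, 0.001], [0.0, -0.001, -1.0]], 'ft_force': [0.348, -0.203, -0.091], 'moment': [-0.017, 0.026, -0.026], 'finger_gap': 1.001} 0.0187
```

View pics/top0.png

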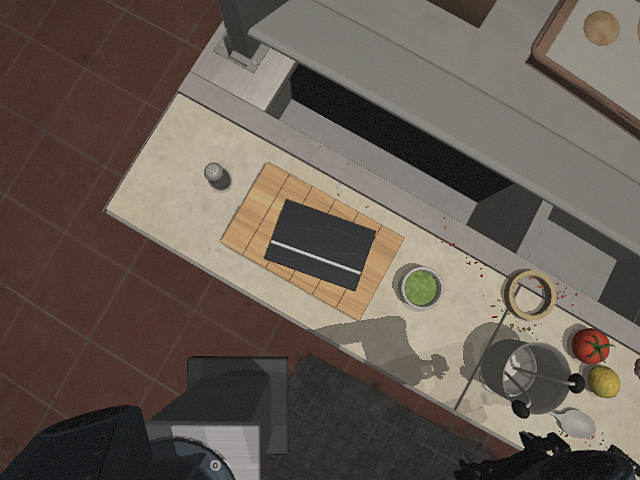

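View pics/scene0.png

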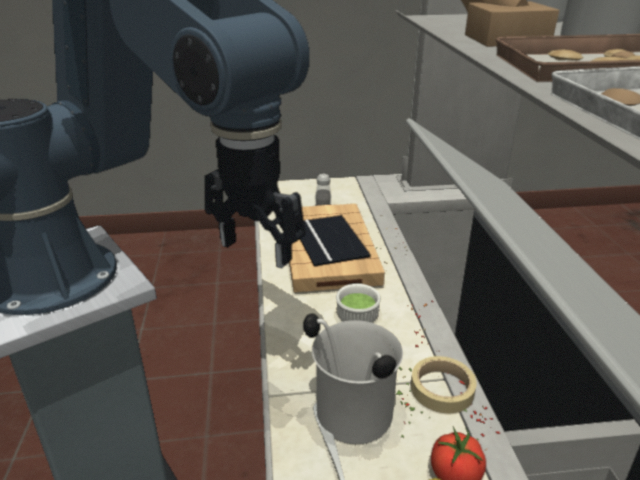

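```bash
python3 - <<'E'
from h import *
im=cv2.imread("pics/top0.png"); c=im[150:330,210:450]
cv2.imwrite("pics/top0c.png",cv2.resize(c,None,fx=3.3,fy=3.3,interpolation=cv2.INTER_CUBIC))
d=np.load("pics/top0d.npy")
c=ctrl.calibration("top");R=np.array(c["R"]);t=np.array(c["t"]);K=np.array(c["K"])
print(K,c["k1"],-R.T@t,R)
for (u,v) in [(320,242),(240,235),(190,200),(350,60),(450,100),(300,110),(330,140),(420,290),(330,195),(500,150)]:
    z=d[v,u];p=cv2.undistortPoints(np.array([[[u,v]]],float),K,np.array([c["k1"],0,0,0.]))[0,0]
    print(u,v,np.round(R.T@(np.array([p[0]*z,p[1]*z,z])-t),3))
E
```

```text
[[478.15081599   0.         315.6766704 ]
 [  0.         478.15081599 241.71999819]
 [  0.           0.           1.        ]] -0.09438916342677409 [ 0.40649103 -0.25981098  0.93026221] [[-0.00405136 -0.99988837  0.01438186]
 [-0.99480068  0.00256638 -0.10180876]
 [ 0.10176049 -0.01471955 -0.99470002]]
320 242 [ 0.496 -0.281  0.045]
240 235 [ 0.511 -0.131  0.038]
190 200 [ 0.586 -0.025 -0.002]
350 60 [ 0.788 -0.329  0.179]
450 100 [ 0.73  -0.503  0.155]
300 110 [ 1.054 -0.23  -0.727]
330 140 [ 0.946 -0.338 -0.738]
420 290 [ 0.406 -0.47   0.028]
330 195 [ 0.594 -0.302  0.   ]
500 150 [ 0.632 -0.572  0.189]
```

View pics/top0c.png

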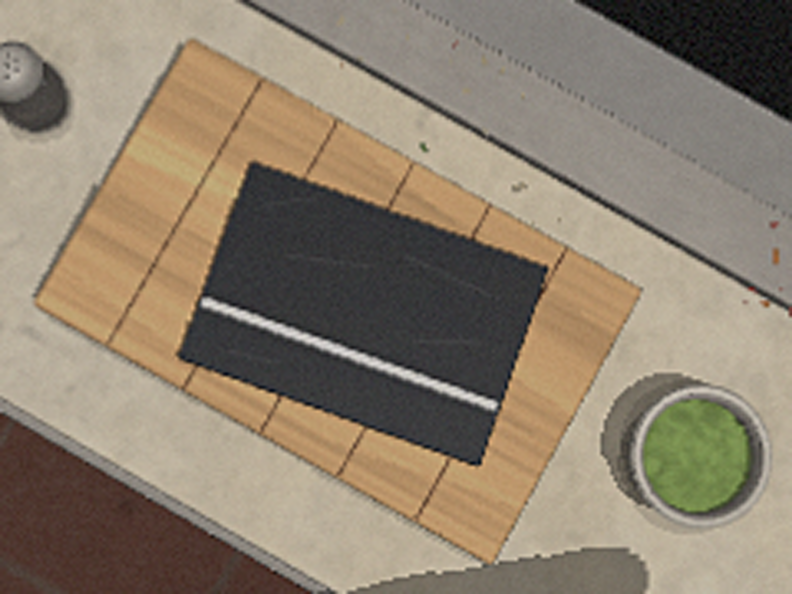

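```bash
cat >> h.py <<'E'
def fit(local,W):
    L=np.array(local,float)[:,:2];W=np.array(W)[:,:2]
    lc=L.mean(0);wc=W.mean(0);A=(L-lc);B=(W-wc)
    th=np.arctan2((A[:,0]*B[:,1]-A[:,1]*B[:,0]).sum(),(A*B).sum())
    R=np.array([[np.cos(th),-np.sin(th)],[np.sin(th),np.cos(th)]])
    t=wc-R@lc
    return t,th,R,(W-(L@R.T+t))
BL=[(.09,.15),(.09,-.15),(-.09,-.15),(-.09,.15)]
SL=[(.06,.09),(.06,-.09),(-.06,-.09),(-.06,.09),(-.025,.09),(-.025,-.09)]
E
python3 - <<'E'
from h import *
f=lambda p,z:px2w("top",(p[0]+.5)/3.3-.5+210,(p[1]+.5)/3.3-.5+150,z)
b=fit(BL,[f(p,.04) for p in [(190,40),(641,291),(494,563),(36,302)]])
s=fit(SL,[f(p,.048) for p in [(252,162),(547,267),(481,465),(180,356),(203,301),(496,407)]])
for n,q in (("b",b),("s",s)): print(n,q[0].round(4),round(q[1],4));print((q[3]*1000).round(1).tolist())
bt,bth,bR,_=b;st,sth,sR,_=s
loc=lambda w:bR.T@(np.array(w)-bt)
print("slate in block",loc(st)*1000,sth-bth,"line mid",loc(sR@[-.025,0]+st)*1000)
print([ (loc(sR@np.array(p)+st)*1000).round(1).tolist() for p in SL])
print("ram",f((698,455),.035),loc(f((698,455),.04)[:2])*1000)
print("shaker",f((18,70),.09),loc(f((18,70),.09)[:2])*1000)
E
```

```text
b [ 0.5015 -0.2671] -0.517
[[-2.7, 0.1], [-1.1, 2.7], [2.2, -0.2], [1.6, -2.6]]
s [ 0.4922 -0.2812] -0.3481
[[-1.5, -0.6], [-0.5, 1.9], [1.1, -0.3], [1.2, -1.5], [-0.8, -2.3], [0.5, 2.8]]
slate in block [ -1.16288151 -16.88776593] 0.16897350094168628 line mid [-25.80682934 -21.09202988]
[[42.8, 81.9], [73.1, -95.5], [-45.2, -115.7], [-75.4, 61.7], [-40.9, 67.6], [-10.7, -109.8]]
ram [ 0.41098242 -0.47107699  0.035     ] [  21.52152576 -221.07565177]
shaker [ 0.62111844 -0.09172966  0.09      ] [ 17.27904421 211.54460377]
```

```bash
python3 - <<'E'
from h import *
d=np.load("pics/top0d.npy")
c=ctrl.calibration("top");R=np.array(c["R"]);t=np.array(c["t"]);K=np.array(c["K"])
v,u=np.mgrid[0:480,0:640]
p=cv2.undistortPoints(np.stack([u,v],-1).reshape(-1,1,2).astype(float),K,np.array([c["k1"],0,0,0.]))[:,0]
z=d.reshape(-1);P=np.c_[p*z[:,None],z]-t;W=(P@R);W=W[z>0]
th=-.517;b=np.array([.5015,-.2671]);bx=np.array([np.cos(th),np.sin(th)]);by=np.array([-bx[1],bx[0]])
X=(W[:,:2]-b)@bx;Y=(W[:,:2]-b)@by
for x0 in np.arange(.05,.45,.03):
    m=(X>x0)&(X<x0+.03)&(abs(Y)<.15); print(round(x0,2),m.sum(),np.percentile(W[m,2],[2,50,98]).round(3))
im,_=ctrl.get_image("wrist");cv2.imwrite("pics/w0.png",im[...,::-1])
s=ctrl.state();c=ctrl.calibration("wrist");R=np.array(c["R"]);o=-R.T@c["t"]
T=s["eef_rot"];print("cam in tool",np.array(T).T@(o-s["tool_pos"]),np.array(T).T@R.T)
# motion in tool frame
tx=b+.10*bx-.017*by
print("target",tx, "shift",(np.array(T).T@(np.r_[tx,.2]-s["tool_pos"])*1000).round(1),"turn",np.arctan2(T[1][0],T[0][0])-th)
E
```

```text
0.05 2404 [0.037 0.04  0.049]
0.08 1716 [-0.003  0.002  0.042]
0.11 2216 [-0.014 -0.001  0.003]
0.14 2192 [-0.004 -0.     0.003]
0.17 1629 [-0.003  0.002  0.448]
0.2 6306 [0.203 0.434 0.437]
0.23 6541 [0.193 0.434 0.461]
0.26 4967 [0.172 0.434 0.477]
0.29 3444 [0.151 0.17  0.462]
0.32 2463 [0.131 0.145 0.439]
0.35 1633 [0.111 0.122 0.437]
0.38 487 [-0.737 -0.729  0.111]
0.41 676 [-0.738 -0.73  -0.722]
0.44 679 [-0.738 -0.73  -0.722]
cam in tool [ 6.53134793e-02 -5.00865948e-05 -1.43450768e-01] [[-7.06301392e-04 -9.65976832e-01 -2.58627649e-01]
 [ 9.99999725e-01 -7.41189883e-04  3.73937532e-05]
 [-2.27813696e-04 -2.58627552e-01  9.65977090e-01]]
target [ 0.58002793 -0.33130565] shift [442.4 -49.3  31. ] turn 0.8447807882545432
```

View pics/w0.png

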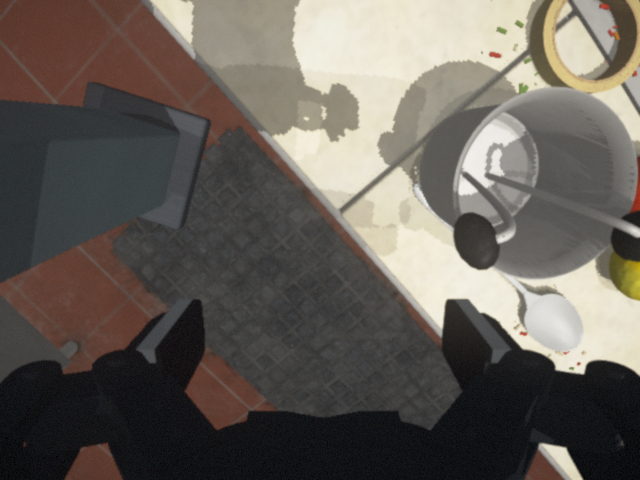

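>>> servo_tool(
  motion="85 38 -12 0 0;85 76 -25 0 0;85 114 -37 0 0;85 152 -50 0 0;85 188 -62 0 0",
)

```text
time: 0.57
tool_pos: [0.3364, -0.3999, 0.2312]
eef_rot: [[0.947, 0.322, -0.0], [0.322, -0.947, 0.0], [0.0, -0.0, -1.0]]
ft_force: [-0.6, 0.5, -0.1]
finger_gap: 0.991
```

>>> servo_tool(
  motion="85 38 -12 0 0;85 76 -25 0 0;85 114 -37 0 0;85 152 -50 0 0;85 188 -62 0 0",
)

```text
time: 0.98
tool_pos: [0.4946, -0.2805, 0.2312]
eef_rot: [[0.947, 0.322, -0.0], [0.322, -0.947, 0.0], [-0.0, -0.0, -1.0]]
ft_force: [-0.6, -0.1, 0.3]
finger_gap: 0.997
```

>>> servo_tool(
  motion="85 0 0 0 -0.12;85 0 0 0 -0.24;85 0 0 0 -0.36;85 0 0 0 -0.48;85 0 0 0 -0.6",
)

```text
time: 1.4
tool_pos: [0.4931, -0.282, 0.231]
eef_rot: [[0.595, 0.804, -0.001], [0.804, -0.595, 0.0], [-0.0, -0.001, -1.0]]
ft_force: [-0.2, -0.2, -0.1]
finger_gap: 0.993
```

>>> servo_tool(
  motion="85 0 0 0 -0.12;85 0 0 0 -0.24;85 0 0 0 -0.36;85 0 0 0 -0.48;85 0 0 0 -0.6",
)

```text
time: 1.82
tool_pos: [0.493, -0.2821, 0.231]
eef_rot: [[0.037, 0.999, -0.0], [0.999, -0.037, 0.0], [0.0, -0.0, -1.0]]
ft_force: [-0.3, 0.3, 0.5]
finger_gap: 0.996
```

>>> servo_tool(
  motion="85 0 0 0 -0.12;85 0 0 0 -0.24;85 0 0 0 -0.36;85 0 0 0 -0.48;85 0 0 0 -0.6",
)

```text
time: 2.23
tool_pos: [0.493, -0.2821, 0.231]
eef_rot: [[-0.534, 0.846, -0.0], [0.846, 0.534, 0.0], [0.001, -0.0, -1.0]]
ft_force: [-0.1, -0.7, 0.0]
finger_gap: 0.996
```

>>> servo_tool(
  motion="85 0 0 0 -0.12;85 0 0 0 -0.24;85 0 0 0 -0.36;85 0 0 0 -0.48;85 0 0 0 -0.5",
)

```text
time: 2.65
tool_pos: [0.4931, -0.2822, 0.2311]
eef_rot: [[-0.874, 0.487, -0.0], [0.487, 0.874, 0.0], [0.0, 0.0, -1.0]]
ft_force: [-0.0, -0.0, 0.0]
finger_gap: 0.993
```

```bash
python3 - <<'E'
from h import *
s=ctrl.state();im,_=ctrl.get_image("wrist");cv2.imwrite("pics/w1.png",im[...,::-1])
print(s["time"],s["tool_pos"],s["eef_rot"],s["qpos"],s["ft_force"])
E
```

```text
2.65 [ 0.493054   -0.2821708   0.23105652] [[-8.73626898e-01  4.86596217e-01 -4.06753038e-04]
 [ 4.86596144e-01  8.73626992e-01  2.68438129e-04]
 [ 4.85971411e-04  3.65903101e-05 -9.99999881e-01]] [-6.01737844e-01  3.83938420e-01  1.60395326e+00 -9.80385088e-06
  1.15418824e+00 -1.66434086e+00] [-0.03280192 -0.01125391  0.03844424]
```

View pics/w1.png

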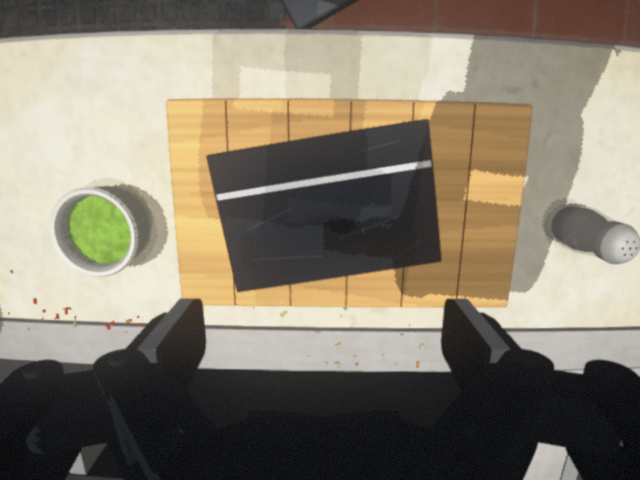

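```bash
cat > m.py <<'E'
from h import *
def meas(cal,B,S,bl=BL,sl=SL):
    b=fit(bl,[px2w("wrist",u,v,.04,cal) for u,v in B]); s=fit(sl,[px2w("wrist",u,v,.048,cal) for u,v in S])
    for n,q in (("b",b),("s",s)): print(n,q[0].round(4),round(q[1],4),(q[3]*1000).round(1).tolist())
    bt,bth,bR,_=b;st,sth,sR,_=s
    loc=lambda w:(bR.T@(np.array(w)-bt)*1000).round(1)
    print("slate in block",loc(st),round(sth-bth,4),"line",loc(sR@[-.025,0]+st),[loc(sR@np.array(p)+st).tolist() for p in SL])
    S=ctrl.state();T=np.array(S["eef_rot"])
    print("tool in block",loc(S["tool_pos"][:2]),"yaw err",np.arctan2(T[1,0],T[0,0])-bth-np.pi, "z",S["tool_pos"][2])
E
python3 - <<'E'
from m import *
im=cv2.imread("pics/w1.png")
meas(ctrl.calibration("wrist"),[(508,306),(181,306),(167,99),(532,104)],[(441,262),(238,291),(207,155),(429,120),(431,163),(217,197)])
cv2.imwrite("pics/w1c.png",cv2.resize(im[90:320,150:550],None,fx=2,fy=2,interpolation=cv2.INTER_CUBIC))
E
```

```text
b [ 0.502  -0.2627] -0.5206 [[-1.2, 0.4], [-0.0, -0.6], [1.4, 2.0], [-0.1, -1.7]]
s [ 0.4925 -0.2771] -0.3593 [[-0.5, -0.7], [-0.4, 1.5], [0.7, 0.4], [0.6, -0.7], [-1.1, -1.8], [0.6, 1.2]]
slate in block [ -1.1 -17.3] 0.1613 line [-25.8 -21.3] [[43.7, 81.2], [72.6, -96.4], [-45.8, -115.7], [-74.8, 61.9], [-40.2, 67.6], [-11.3, -110.1]]
tool in block [  1.9 -21.3] yaw err 0.007808546393576421 z 0.23109594279865198
```

View pics/w1c.png

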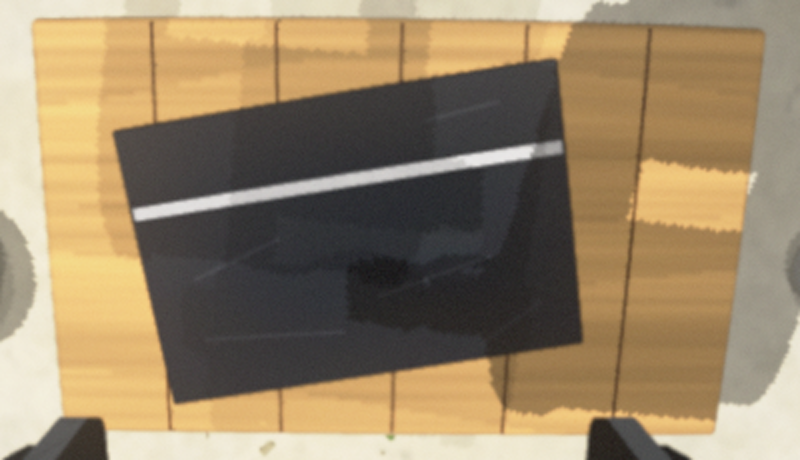

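>>> servo_tool(
  motion="85 -35 1 0 0.006;85 -70 2 0 0.006;85 -98 2 0 0.006;85 -98 2 30 0.006;85 -98 2 60 0.006",
)

```text
time: 3.12
tool_pos: [0.5811, -0.3296, 0.1713]
eef_rot: [[-0.866, 0.5, 0.003], [0.5, 0.866, -0.002], [-0.004, -0.0, -1.0]]
ft_force: [0.5, 0.1, -1.7]
finger_gap: 0.997
```

>>> servo_tool(
  motion="85 0 0 30 0;85 0 0 60 0;85 0 0 90 0;85 0 0 110 0;85 0 0 116 0",
)

```text
time: 3.53
tool_pos: [0.5778, -0.3276, 0.0514]
eef_rot: [[-0.866, 0.5, -0.005], [0.5, 0.866, 0.003], [0.006, 0.0, -1.0]]
ft_force: [0.4, 0.2, -0.4]
finger_gap: 0.99
```

```bash
python3 - <<'E'
from h import *
s=ctrl.state();im,_=ctrl.get_image("wrist");cv2.imwrite("pics/w2.png",im[...,::-1])
im,_=ctrl.get_image("scene");cv2.imwrite("pics/s2.png",cv2.resize(im[140:340,200:420,::-1],None,fx=3,fy=3,interpolation=cv2.INTER_CUBIC))
print(s["time"],s["tool_pos"],s["eef_rot"],s["ft_force"])
E
```

```text
3.5333 [ 0.57778047 -0.3275836   0.05138046] [[-8.66029781e-01  4.99970084e-01 -4.72574029e-03]
 [ 4.99960204e-01  8.66042592e-01  3.16594166e-03]
 [ 5.67556849e-03  3.79117684e-04 -9.99983822e-01]] [ 0.43361827  0.22850115 -0.36044925]
```

View pics/w2.png

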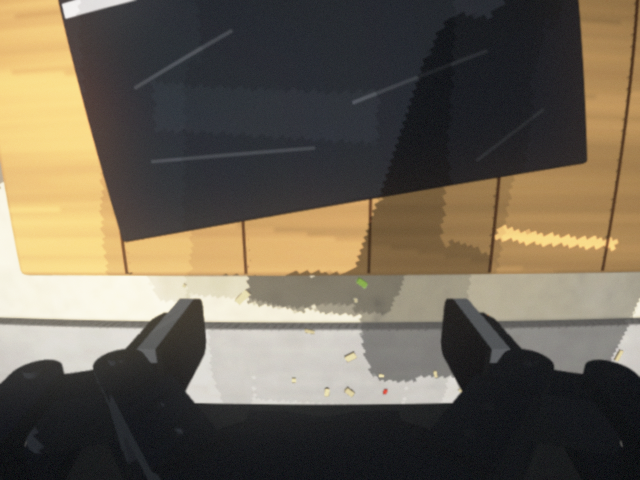

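View pics/s2.png

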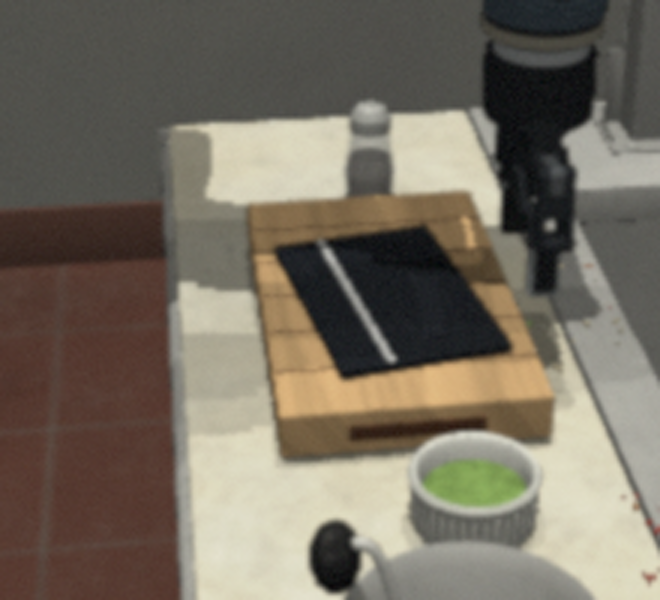

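```bash
python3 - <<'E'
from h import *
s=ctrl.state();T=np.array(s["eef_rot"]);p=np.array(s["tool_pos"])
for z in (-.025,-.02,-.015,-.01,-.005,0):
  print(z,w2px("wrist",[T@[x,y,z]+p for x,y in [(.011,-.0425),(.011,.0425),(-.011,-.0425)]]).round(0).tolist(), w2px("scene",[T@[x,-.055,z]+p for x in (-.011,.011)]).round(1).tolist())
E
```

```text
-0.025 [[192.0, 307.0], [455.0, 307.0], [198.0, 367.0]] [[386.5, 233.5], [375.8, 234.1]]
-0.02 [[197.0, 301.0], [450.0, 301.0], [202.0, 359.0]] [[386.3, 235.6], [375.7, 236.3]]
-0.015 [[201.0, 295.0], [446.0, 295.0], [206.0, 351.0]] [[386.2, 237.7], [375.6, 238.4]]
-0.01 [[205.0, 290.0], [442.0, 290.0], [210.0, 344.0]] [[386.0, 239.9], [375.4, 240.5]]
-0.005 [[209.0, 285.0], [438.0, 284.0], [213.0, 338.0]] [[385.8, 242.0], [375.3, 242.6]]
0 [[212.0, 280.0], [434.0, 280.0], [217.0, 332.0]] [[385.7, 244.1], [375.2, 244.7]]
```

>>> servo_tool(
  motion="85 0 0 8 0;85 0 0 16 0;85 0 0 20 0;85 0 0 20 0;85 0 0 20 0",
)

```text
time: 4.05
tool_pos: [0.5795, -0.3287, 0.0354]
eef_rot: [[-0.868, 0.497, 0.0], [0.497, 0.868, -0.0], [-0.0, 0.0, -1.0]]
ft_force: [-0.4, -0.2, -0.6]
finger_gap: 0.993
```

>>> servo_tool(
  motion="85 0 0 3 0;85 0 0 5 0;85 0 0 5 0;85 3 0 5 0;85 6 0 5 0",
)

```text
time: 4.47
tool_pos: [0.5741, -0.3256, 0.0303]
eef_rot: [[-0.868, 0.497, -0.0], [0.497, 0.868, -0.0], [-0.0, -0.0, -1.0]]
ft_force: [0.9, -0.2, -0.8]
finger_gap: 0.992
```

```bash
python3 - <<'E'
from h import *
s=ctrl.state();im,_=ctrl.get_image("wrist");cv2.imwrite("pics/w3.png",im[...,::-1])
im,_=ctrl.get_image("scene");cv2.imwrite("pics/s3.png",cv2.resize(im[140:340,200:420,::-1],None,fx=3,fy=3,interpolation=cv2.INTER_CUBIC))
print(s["time"],s["tool_pos"],s["ft_force"])
E
```

```text
4.4667 [ 0.57408672 -0.32558599  0.03030347] [ 0.88729586 -0.17791959 -0.78877362]
```

View pics/s3.png

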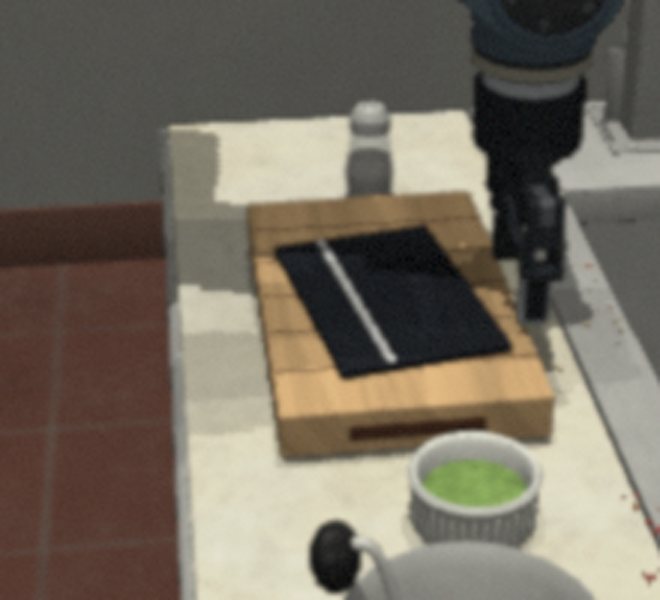

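View pics/w3.png

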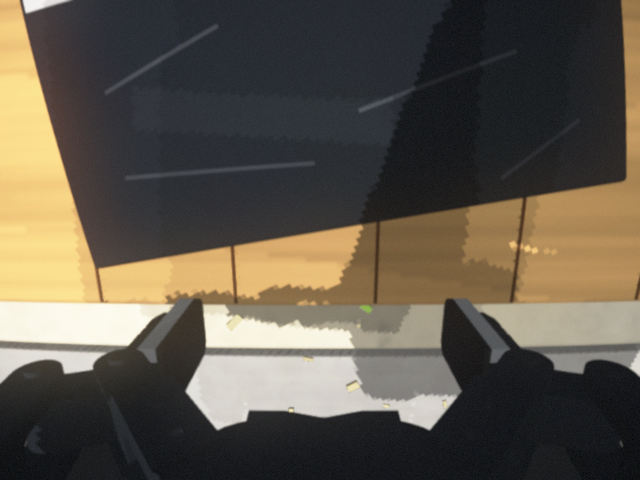

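>>> servo_tool(
  motion="85 3 0 0 0;85 6 0 0 0;85 9 0 0 0;85 12 0 0 0;85 15 0 0 0",
)

```text
time: 4.98
tool_pos: [0.561, -0.3181, 0.0303]
eef_rot: [[-0.868, 0.497, 0.0], [0.497, 0.868, -0.0], [-0.0, -0.0, -1.0]]
ft_force: [2.0, 0.1, -0.5]
finger_gap: 0.996
```

>>> servo_tool(
  motion="85 3 0 0 0;85 6 0 0 0;85 9 0 0 0;85 12 0 0 0;85 15 0 0 0",
)

```text
time: 5.4
tool_pos: [0.548, -0.3107, 0.0304]
eef_rot: [[-0.868, 0.497, 0.0], [0.497, 0.868, -0.0], [-0.0, -0.0, -1.0]]
ft_force: [1.6, -1.5, -0.2]
finger_gap: 0.99
```

```bash
python3 - <<'E'
from h import *
im,_=ctrl.get_image("wrist");cv2.imwrite("pics/w4.png",im[...,::-1])
E
```

```text
(no output)
```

View pics/w4.png

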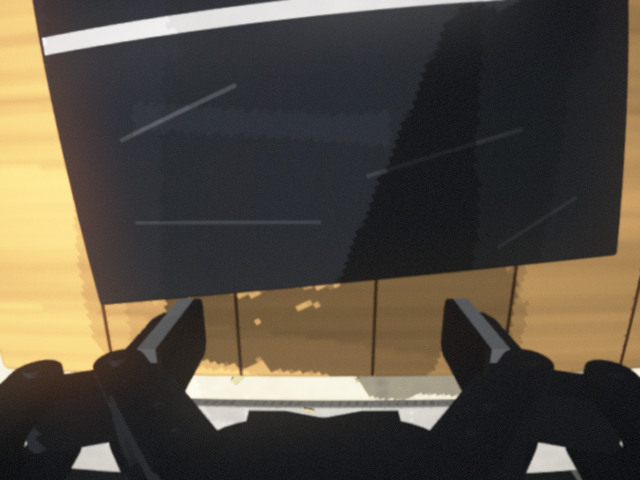

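>>> servo_tool(
  motion="85 3 0 0 0;85 6 0 0 0;85 9 0 0 0;85 12 0 0 0;85 15 0 0 0",
)

```text
time: 5.87
tool_pos: [0.535, -0.3032, 0.0303]
eef_rot: [[-0.868, 0.497, 0.0], [0.497, 0.868, -0.0], [-0.0, -0.0, -1.0]]
ft_force: [1.5, -2.1, 0.0]
finger_gap: 0.995
```

>>> servo_tool(
  motion="85 3 0 0 0;85 6 0 0 0;85 9 0 0 0;85 12 0 0 0;85 15 0 0 0",
)

```text
time: 6.28
tool_pos: [0.522, -0.2957, 0.0303]
eef_rot: [[-0.868, 0.497, 0.0], [0.497, 0.868, 0.0], [-0.0, 0.0, -1.0]]
ft_force: [1.6, -1.8, 0.3]
finger_gap: 0.996
```

```bash
python3 - <<'E'
from h import *
im,_=ctrl.get_image("wrist");cv2.imwrite("pics/w5.png",im[...,::-1])
im,_=ctrl.get_image("scene");cv2.imwrite("pics/s5.png",cv2.resize(im[140:340,200:420,::-1],None,fx=3,fy=3,interpolation=cv2.INTER_CUBIC))
E
```

```text
(no output)
```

View pics/w5.png

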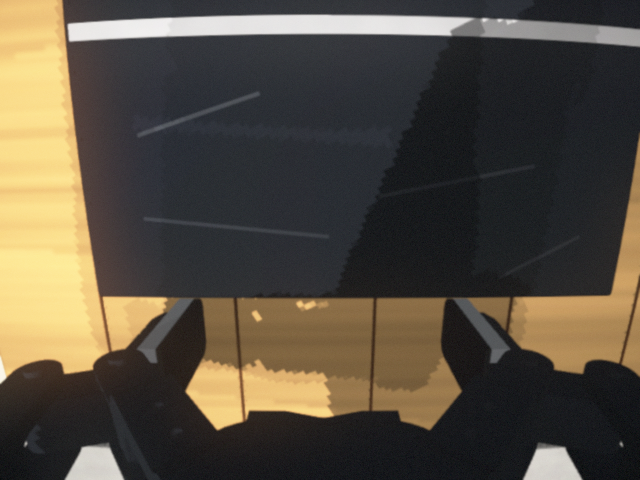

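View pics/s5.png

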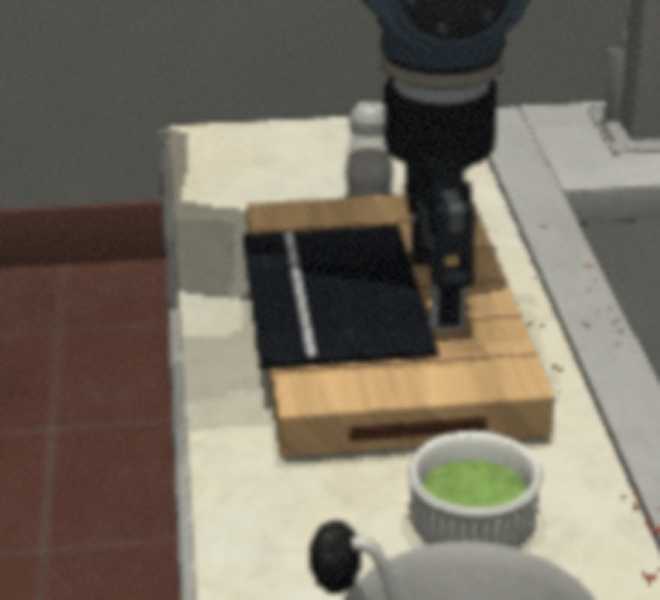

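```bash
python3 - <<'E'
from h import *
b=np.array([.5018,-.265]);th=-.519;bx=np.array([np.cos(th),np.sin(th)]);by=np.array([-bx[1],bx[0]])
for (u,v) in [(102,296),(611,294),(69,33),(320,24),(640,36)]:
    w=px2w("wrist",u,v,.048)[:2]-b; print(u,v,(w@bx*1000).round(1),(w@by*1000).round(1))
E
```

```text
102 296 20.9 -93.3
611 294 20.9 85.2
69 33 -63.8 -93.1
320 24 -63.9 -17.4
640 36 -64.2 81.4
```

>>> servo_tool(
  motion="85 3 0 0 0;85 6 0 0 0;85 9 0 0 0;85 12 0 0 0;85 14 0 0 0",
)

```text
time: 6.8
tool_pos: [0.5097, -0.2888, 0.0303]
eef_rot: [[-0.868, 0.497, -0.0], [0.497, 0.868, -0.0], [-0.0, -0.0, -1.0]]
ft_force: [1.0, -1.3, 0.1]
finger_gap: 0.995
```

>>> servo_tool(
  motion="85 2 0 0 0;85 4 0 0 0;85 6 0 0 0;85 7 0 0 0;85 7 0 0 0",
)

```text
time: 7.22
tool_pos: [0.5037, -0.2853, 0.0303]
eef_rot: [[-0.868, 0.497, -0.0], [0.497, 0.868, 0.0], [0.0, 0.0, -1.0]]
ft_force: [1.0, 0.5, -0.5]
finger_gap: 0.992
```

>>> servo_tool(
  motion="85 -3 0 0 0;85 -6 0 0 0;85 -8 0 -20 0;85 -8 0 -50 0;85 -8 0 -80 0",
)

```text
time: 7.63
tool_pos: [0.5106, -0.2892, 0.1106]
eef_rot: [[-0.868, 0.497, -0.002], [0.497, 0.868, 0.001], [0.002, 0.0, -1.0]]
ft_force: [1.3, -0.1, 0.3]
finger_gap: 0.998
```

>>> servo_tool(
  motion="85 0 0 -30 0;85 0 0 -60 0;85 0 0 -70 0;85 0 0 -70 0;85 0 0 -70 0",
)

```text
time: 8.05
tool_pos: [0.5108, -0.2893, 0.1797]
eef_rot: [[-0.868, 0.497, -0.0], [0.497, 0.868, 0.0], [0.0, 0.0, -1.0]]
ft_force: [-0.4, -0.4, -0.4]
finger_gap: 0.994
```

```bash
python3 - <<'E'
from h import *
im,_=ctrl.get_image("wrist");cv2.imwrite("pics/w6.png",im[...,::-1])
print(ctrl.state()["time"],ctrl.state()["tool_pos"])
E
```

```text
8.1 [ 0.5104153  -0.28909461  0.17883409]
```

View pics/w6.png

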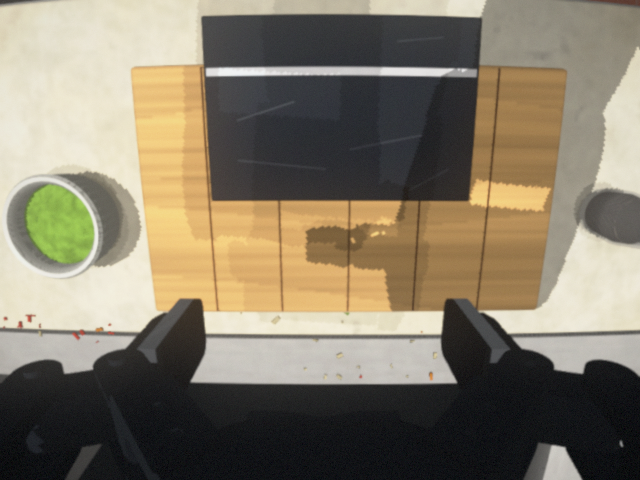

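```bash
python3 - <<'E'
from h import *
im=cv2.imread("pics/w6.png")
a=cv2.resize(im[45:105,120:320],None,fx=4,fy=4,interpolation=cv2.INTER_CUBIC)
b=cv2.resize(im[45:105,390:590],None,fx=4,fy=4,interpolation=cv2.INTER_CUBIC)
cv2.imwrite("pics/w6c.png",np.vstack([a,b]))
E
```

```text
(no output)
```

View pics/w6c.png

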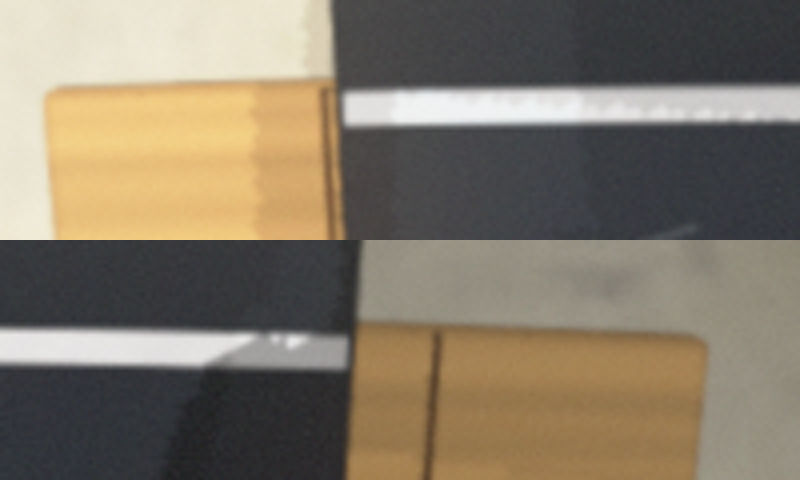

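```bash
python3 - <<'E'
from h import *
b=np.array([.5018,-.265]);th=-.519;bx=np.array([np.cos(th),np.sin(th)]);by=np.array([-bx[1],bx[0]])
for (u,v,z) in [(131.5,67.5,.04),(202,65,.04),(480,65.5,.04),(566,69.5,.04),(154,310,.04),(538,309,.04),(206,72.2,.048),(476.7,72.4,.048),(202,15.5,.048),(481,17.5,.048),(211,200,.048),(470,200,.048)]:
    w=px2w("wrist",u,v,z)[:2]-b; print(u,v,z,(w@bx*1000).round(1),(w@by*1000).round(1))
E
```

```text
131.5 67.5 0.04 -90.7 -145.7
202 65 0.04 -90.8 -97.1
480 65.5 0.04 -90.8 88.6
566 69.5 0.04 -90.5 149.7
154 310 0.04 86.1 -148.1
538 309 0.04 86.4 152.0
206 72.2 0.048 -85.0 -92.4
476.7 72.4 0.048 -85.2 83.7
202 15.5 0.048 -119.8 -93.3
481 17.5 0.048 -119.1 84.5
211 200 0.048 -1.0 -94.3
470 200 0.048 -0.8 85.8
```

>>> servo_tool(
  motion="85 0 0 35 0;85 0 0 70 0;85 0 0 105 0;85 0 0 135 0;85 0 0 145 0",
)

```text
time: 8.52
tool_pos: [0.5079, -0.2874, 0.0293]
eef_rot: [[-0.868, 0.497, -0.008], [0.497, 0.868, 0.005], [0.009, 0.001, -1.0]]
ft_force: [0.3, 0.6, -0.7]
finger_gap: 0.995
```

>>> servo_tool(
  motion="85 0 0 5 0;85 0 0 5 0;85 3 0 5 0;85 6 0 5 0;85 8 0 5 0",
)

```text
time: 8.93
tool_pos: [0.5042, -0.2856, 0.0316]
eef_rot: [[-0.868, 0.497, 0.002], [0.497, 0.868, -0.001], [-0.002, -0.0, -1.0]]
ft_force: [0.5, 0.2, 0.4]
finger_gap: 0.997
```

>>> servo_tool(
  motion="85 2 0 0 0;85 4 0 0 0;85 5 0 0 0;85 5.7 0 0 0;85 5.7 0 0 0",
)

```text
time: 9.35
tool_pos: [0.4995, -0.2829, 0.0308]
eef_rot: [[-0.868, 0.497, 0.001], [0.497, 0.868, -0.001], [-0.002, -0.0, -1.0]]
ft_force: [3.4, -2.2, 3.5]
finger_gap: 0.998
```

>>> servo_tool(
  motion="85 -3 0 0 0;85 -6 0 0 0;85 -8 0 -20 0;85 -8 0 -50 0;85 -8 0 -80 0",
)

```text
time: 9.77
tool_pos: [0.5051, -0.286, 0.11]
eef_rot: [[-0.868, 0.497, -0.003], [0.497, 0.868, 0.002], [0.004, 0.0, -1.0]]
ft_force: [0.5, -0.2, -1.0]
finger_gap: 0.996
```

>>> servo_tool(
  motion="85 20 0 -30 0;85 40 0 -60 0;85 40 0 -70 0;85 40 0 -70 0;85 40 0 -70 0",
)

```text
time: 10.18
tool_pos: [0.4714, -0.2668, 0.1797]
eef_rot: [[-0.868, 0.497, -0.0], [0.497, 0.868, 0.0], [0.0, 0.0, -1.0]]
ft_force: [1.1, -0.1, -0.8]
finger_gap: 0.996
```

```bash
python3 - <<'E'
from h import *
im,_=ctrl.get_image("wrist");cv2.imwrite("pics/w7.png",im[...,::-1])
im=im[...,::-1]
print(ctrl.state()["time"],ctrl.state()["tool_pos"])
E
```

```text
10.2333 [ 0.47121768 -0.26666853  0.17889899]
```

View pics/w7.png

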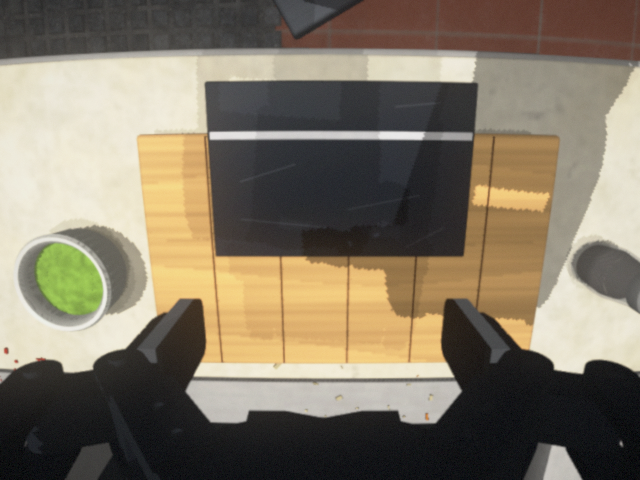

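```bash
python3 - <<'E'
from h import *
im=cv2.imread("pics/w7.png")
a=cv2.resize(im[105:165,130:330],None,fx=4,fy=4,interpolation=cv2.INTER_CUBIC)
b=cv2.resize(im[105:165,390:590],None,fx=4,fy=4,interpolation=cv2.INTER_CUBIC)
cv2.imwrite("pics/w7c.png",np.vstack([a,b]))
E
```

```text
(no output)
```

View pics/w7c.png

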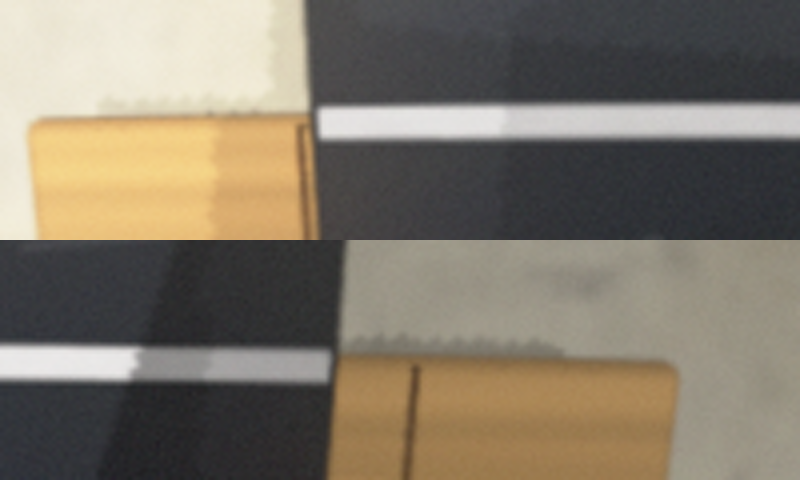

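```bash
python3 - <<'E'
from h import *
b=np.array([.5018,-.265]);th=-.519;bx=np.array([np.cos(th),np.sin(th)]);by=np.array([-bx[1],bx[0]])
for (u,v,z) in [(140,135,.04),(207,133.6,.04),(475,133.4,.04),(556,135.5,.04),(209.5,135.3,.048),(472,136.2,.048),(206,82,.048),(476,83.5,.048),(217,256,.048),(463,256,.048)]:
    w=px2w("wrist",u,v,z)[:2]-b; print(u,v,z,(w@bx*1000).round(1),(w@by*1000).round(1))
E
```

```text
140 135 0.04 -90.9 -143.8
207 133.6 0.04 -91.0 -96.3
475 133.4 0.04 -91.2 88.5
556 135.5 0.04 -91.0 147.4
209.5 135.3 0.048 -89.9 -92.5
472 136.2 0.048 -89.3 83.6
206 82 0.048 -124.0 -92.8
476 83.5 0.048 -123.3 83.8
217 256 0.048 -5.5 -92.9
463 256 0.048 -5.1 84.4
```

>>> servo_tool(
  motion="85 -20 0 30 0;85 -40 0 60 0;85 -40 0 95 0;85 -40 0 125 0;85 -40 0 140 0",
)

```text
time: 10.65
tool_pos: [0.5039, -0.2852, 0.0342]
eef_rot: [[-0.868, 0.497, -0.007], [0.497, 0.868, 0.004], [0.008, 0.001, -1.0]]
ft_force: [-0.3, 0.7, -0.7]
finger_gap: 0.995
```

>>> servo_tool(
  motion="85 0 0 5 0;85 0 0 9 0;85 0 0 9 0;85 3 0 9 0;85 5 0 9 0",
)

```text
time: 11.07
tool_pos: [0.5019, -0.2843, 0.0322]
eef_rot: [[-0.868, 0.497, 0.001], [0.497, 0.868, -0.001], [-0.001, -0.0, -1.0]]
ft_force: [0.2, 0.2, -0.7]
finger_gap: 0.996
```

>>> servo_tool(
  motion="85 1 0 0 0;85 2 0 0 0;85 3 0 0 0;85 3 0 0 0;85 3 0 0 0",
)

```text
time: 11.48
tool_pos: [0.4993, -0.2828, 0.0317]
eef_rot: [[-0.868, 0.497, 0.001], [0.497, 0.868, -0.001], [-0.001, -0.0, -1.0]]
ft_force: [1.1, -1.3, 1.3]
finger_gap: 0.999
```

>>> servo_tool(
  motion="85 0.5 0 0 0;85 1 0 0 0;85 1.5 0 0 0;85 1.5 0 0 0;85 1.5 0 0 0",
)

```text
time: 11.9
tool_pos: [0.4981, -0.2821, 0.0315]
eef_rot: [[-0.868, 0.497, 0.001], [0.497, 0.868, -0.001], [-0.001, -0.0, -1.0]]
ft_force: [3.4, -1.9, 3.6]
finger_gap: 0.998
```

>>> servo_tool(
  motion="85 0 0 0 0;85 0 0 0 0;85 0 0 0 0",
)

```text
time: 12.15
tool_pos: [0.498, -0.2821, 0.0315]
eef_rot: [[-0.868, 0.497, 0.001], [0.497, 0.868, -0.0], [-0.001, -0.0, -1.0]]
ft_force: [3.7, -2.5, 3.5]
finger_gap: 0.996
```

>>> servo_tool(
  motion="85 -3 0 0 0;85 -6 0 0 0;85 -8 0 -20 0;85 -8 0 -50 0;85 -8 0 -80 0",
)

```text
time: 12.57
tool_pos: [0.5036, -0.2851, 0.111]
eef_rot: [[-0.868, 0.497, -0.004], [0.497, 0.868, 0.002], [0.004, 0.0, -1.0]]
ft_force: [0.0, -0.0, 0.8]
finger_gap: 0.995
```

>>> servo_tool(
  motion="85 20 0 -30 0;85 40 0 -60 0;85 40 0 -70 0;85 40 0 -70 0;85 40 0 -70 0",
)

```text
time: 12.98
tool_pos: [0.4701, -0.266, 0.1807]
eef_rot: [[-0.868, 0.497, -0.0], [0.497, 0.868, 0.0], [0.0, 0.0, -1.0]]
ft_force: [-0.3, -0.4, -0.5]
finger_gap: 0.999
```

```bash
python3 - <<'E'
from h import *
im,_=ctrl.get_image("wrist");im=im[...,::-1];cv2.imwrite("pics/w8.png",im)
a=cv2.resize(im[105:165,130:330],None,fx=4,fy=4,interpolation=cv2.INTER_CUBIC)
b=cv2.resize(im[105:165,390:590],None,fx=4,fy=4,interpolation=cv2.INTER_CUBIC)
cv2.imwrite("pics/w8c.png",np.vstack([a,b]))
E
```

```text
(no output)
```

View pics/w8c.png

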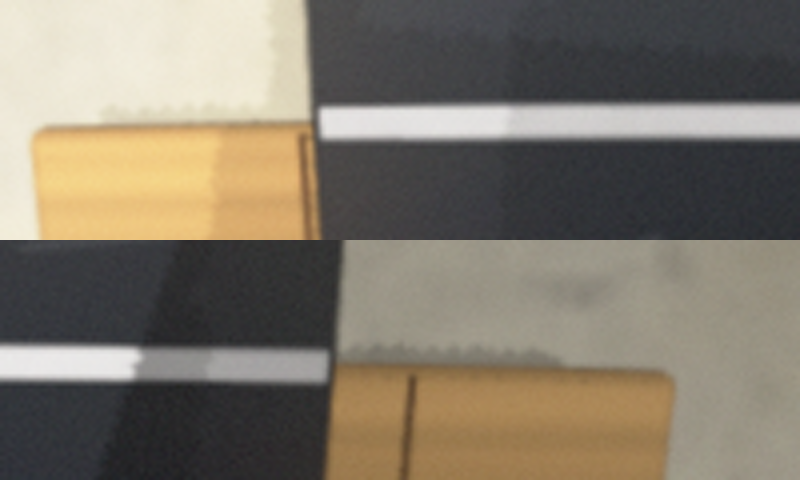

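View pics/w8.png

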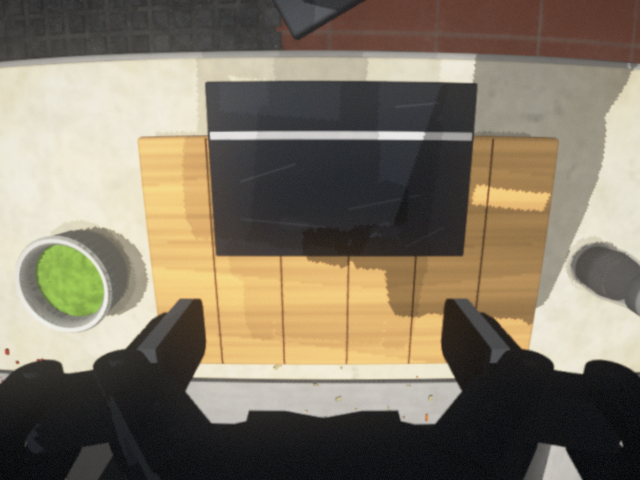

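```bash
python3 - <<'E'
from h import *
b=np.array([.5018,-.265]);th=-.519;bx=np.array([np.cos(th),np.sin(th)]);by=np.array([-bx[1],bx[0]])
for (u,v,z) in [(140,137.5,.04),(207,135.9,.04),(474,136,.04),(556,138,.04),(209.5,135.3,.048),(472,136.2,.048),(206,83,.048),(476,83.5,.048),(217,255.5,.048),(463,255.5,.048)]:
    w=px2w("wrist",u,v,z)[:2]-b; print(u,v,z,(w@bx*1000).round(1),(w@by*1000).round(1))
im,_=ctrl.get_image("top");cv2.imwrite("pics/t8.png",cv2.resize(im[150:330,200:440,::-1],None,fx=3.3,fy=3.3,interpolation=cv2.INTER_CUBIC))
im,_=ctrl.get_image("scene");cv2.imwrite("pics/s8.png",cv2.resize(im[140:340,200:420,::-1],None,fx=3,fy=3,interpolation=cv2.INTER_CUBIC))
E
```

```text
140 137.5 0.04 -90.8 -144.4
207 135.9 0.04 -91.0 -96.7
474 136 0.04 -91.0 88.3
556 138 0.04 -90.9 148.2
209.5 135.3 0.048 -91.4 -92.7
472 136.2 0.048 -90.9 83.9
206 83 0.048 -125.1 -93.1
476 83.5 0.048 -125.0 84.1
217 255.5 0.048 -7.1 -93.1
463 255.5 0.048 -6.8 84.7
```

View pics/s8.png

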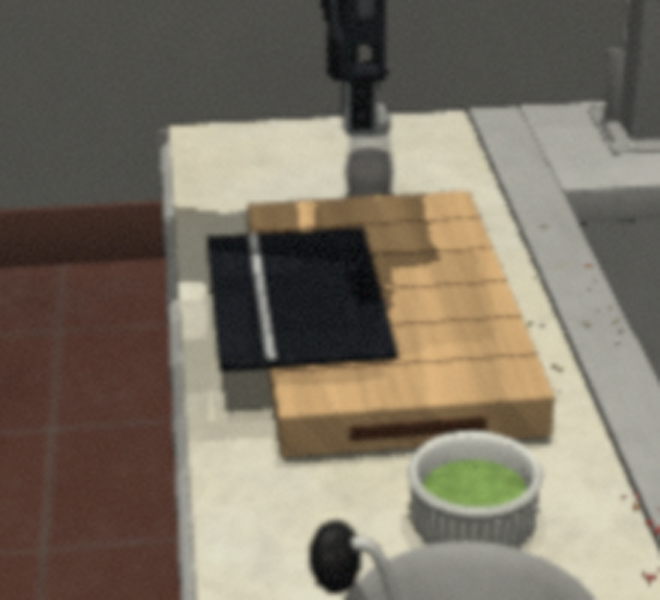

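Line measures −91.1 mm against the edge at −91.0 mm, square. The fingers are clear, so I'm handing in.

```bash
python3 -c "
from station import ctrl
s=ctrl.state();print(s['time'],s['ft_force']);print(ctrl.close_job())"
```

```text
13.1333 [-0.31114821  0.117398    0.4074851 ]
the job is handed in; nothing more can be done
None
```

The slate is pushed out so that its chalk line lies along the block's front edge, and I handed the job in at 13.1 s.

**What I did:** I pushed the slate's back edge with the two open fingertips. This squared it up and slid it straight out. I backed off, measured with the wrist camera and made two small corrections of about 6 mm and 1.5 mm. Then I lifted the fingers well clear.

**Last checks:**
- **Line position:** in the wrist image the line measured 91.1 mm from the block's centre and the edge 91.0 mm. The angle between them was about 0.003 rad.
- **Cross-check:** the slate's own front and back edges, corrected for scale, put the line within about 0.5 mm of the block edge. The camera measured lengths about 1–2% short throughout.
- **Other objects:** the ramekin and salt shaker look untouched in the images; I did not re-measure where they stand.
- **Forces:** the readings stayed at about 5.5 N or below. In the last two pushes the fingers read about 3.5 N upward, perhaps from lightly touching the block or slate.

I also took a final top-camera picture but did not measure from it.

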